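# Half-open the strip viewer's sprung shutter against a straightedge

### The job

Lay the steel straightedge flat on the worktop with its graduated edge flush along the front edge of the strip viewer, about centred on it so that the shutter's red pointer can be read against it, and let go of it. Only then slide the viewer's sprung shutter by its orange tab to half of its 60 mm travel (30 mm open) and finish while still holding it there, with the straightedge still in place and the other things on the worktop left where they are.

Things in the scene. Friction and masses are not known exactly. Their poses are not given: they have to be found in the camera images.
- straightedge: Loose steel straightedge, 36 x 200 x 5 mm, 100 to 210 g, lying flat. Origin: centre of its underside; y along its length, z up, +x towards its graduated (black-ticked) long edge, 18 mm from the origin. On its middle stands a blue grip block, 14 mm wide (x), 60 mm long (y), from 5 to 50 mm above its underside. At the start it lies to the left of the viewer, its graduated edge turned roughly away from the robot, as it will lie on the viewer.
- edge_left (a point): Point on the bottom of the straightedge's graduated edge, 5 mm from its +y end (18, 95, 0 mm from its origin).
- edge_right (a point): Point on the bottom of the straightedge's graduated edge, 5 mm from its -y end (18, -95, 0 mm from its origin).
- viewer: Strip viewer fixed to the worktop: grey base 137 (x) x 170 (y) mm, top 15 mm high, its front edge facing -x (towards the robot, turned up to 0.35 rad). Origin on the worktop, 70 mm behind the front edge and midway along y; z up. The front 50 mm of the base is bare apron, 15 mm high; behind it are two aluminium guide rails (32 mm high, along y), between them the shutter over a lit test plate on the -y half, and on the +y half a white spring case 37 mm high.
- viewer_front (a point): Middle of the viewer's front edge, at worktop height, axes as the viewer's: the front face is its plane x = 0 (3 to 15 mm above the worktop, 170 mm long).
- shutter (a joint): Shutter opening: 0 shut, 0.060 m fully open; half is 0.030. It slides along the viewer's +y (towards the spring case). A spring pulls it shut with 3 N at 0, 7.5 N at half, 12 N fully open; let go, it runs shut.
- shutter_tab (a point): Middle of the top of the shutter's upright orange tab, 75 mm above the worktop; axes as the viewer's. The tab is 24 mm (x) by 10 mm (y) and rises from 32 to 75 mm, clear above the rails and spring case; pinch it or push it on its -y face. Shut, it stands at (16, -64) mm in the viewer's frame and moves with the shutter. A red pointer runs from the tab's foot along the apron to the viewer's front edge.
- timer: White bench timer 60 x 66 x 19 mm, lying at the right; leave alone. Origin: centre of its underside.
- pen_blue: Blue pen 11 x 143 x 9 mm, lying at the front right; leave alone. Origin: centre of its underside, y along its length.
- dropper_bottle: Small white bottle with a red cap, 27 mm across, 66 mm high, standing at the right; leave alone. Origin: centre of its underside.
- test_plate: Flat grey-white test plate, 135 x 52 x 5 mm, lying behind the viewer; leave alone. Origin: centre of its underside, x along its length.
There are look-alikes about, which are no part of the job. Of the things that look like the viewer, the larger one is meant.

How it is judged (in metres and radians):
On the way, in this order (a step that is already met when the one before it is completed fails the run):
1. straightedge flat, flush along the viewer's front edge, about centred and let go, with the shutter still shut (x of edge_left in the frame of viewer_front between -0.0035 and 0.003 m and x of edge_right in the frame of viewer_front between -0.0035 and 0.003 m and y of straightedge in the frame of viewer_front between -0.03 and 0.03 m and height (world z) of straightedge below 0.004 m and angle between straightedge's own z axis and vertical below 0.04 rad and contact force between straightedge and the arm below 0.2 N and contact force between straightedge and the fingers below 0.2 N and linear speed of straightedge below 0.01 m/s and value of joint shutter below 0.005 m), for 0.2 s.
2. shutter held by the fingers at half travel, straightedge still flush (x of edge_left in the frame of viewer_front between -0.0035 and 0.003 m and x of edge_right in the frame of viewer_front between -0.0035 and 0.003 m and y of straightedge in the frame of viewer_front between -0.03 and 0.03 m and height (world z) of straightedge below 0.004 m and angle between straightedge's own z axis and vertical below 0.04 rad and value of joint shutter between 0.025 and 0.035 m and velocity of joint shutter between -0.01 and 0.01 m/s and contact force between the fingers and shutter above 2 N and contact force between straightedge and shutter below 0.2 N), for 0.3 s.
At the end, for the whole second after the job is handed in: Both ends of the straightedge's graduated edge lie within 3.5 mm of the viewer's front face, its middle within 30 mm of the face's middle, flat on the worktop, untouched and at rest; the fingers hold the shutter still with at least 2 N at 25 to 35 mm open (all of step 2 and contact force between straightedge and the arm below 0.2 N and contact force between straightedge and the fingers below 0.2 N and linear speed of straightedge below 0.01 m/s); the arm keeps its last pose, push and grip.
It fails at once if a bystander was pushed more than 25 mm (distance of any of timer, pen_blue, dropper_bottle, test_plate from where it was at the start of the episode above 0.025 m).
It also fails if it takes over 53 s, if anything falls off the work surface, if the arm or the gripper's body presses on something with over 40 N, if the wrist force passes 120 N, or if a joint passes its speed limit or range.

### The arm

A 6-joint arm with a two-finger parallel gripper is mounted at the origin on a cart in front of the work surface, level with it; the furniture and walls round the work are solid. World frame = base frame: x ahead of the robot, y to its left, z up, the work surface at z = 0. Lengths are in m, angles in degrees, forces in N, time in s.
With the tool pointing down it reaches from about 0.425 to 0.95 m from the base axis. Payload 3.5 kg.
Tool frame: the origin (TCP) lies midway between the tips of the shut fingers; the grasp point (between the pads) lies 19 mm behind it; y points along the fingers, z is the direction in which the jaws open and shut, and the axes are right-handed (so a half turn about y gives the same grasp; the last joint's range is limited). The gripper opens to 85 mm and grips with 20 to 120 N. Pads are 22 mm wide; open, the fingers measure 114 mm over their backs; the gripper's body (76 mm by 85 mm) begins 54 mm behind the grasp point. The pads swing forward as they close: fully open they stand 13 mm farther back than shut.
Start: joints at [-80.787, 16.404, 90.338, -0, 73.258, -8.594], TCP at [0.206, -0.643, 0.231] pointing down, gripper open.
Joint ranges: [-158.93, 158.93], [-51.34, 127.21], [12.03, 142.37], [-87.48, 267.48], [13.55, 161.25], [-162.69, 162.69]. Speed limits (degrees/s): [159.86, 159.86, 180, 180, 180, 180].

### API

Orientations are given as a 3x3 rotation matrix whose columns are the frame's x, y, z axes.
In Python, from bench import env gives the robot as it stands.
- The arm moves only by the tool arm_command, never from a script. Its argument "rows" is a list of rows, each a list of 5 numbers: the opening, from 0 (shut) to 1 (fully open), then the shift along the tool's x, y, z in mm, then the turn about the tool's y in degrees. In form: [[jaw, dx, dy, dz, twist], ...]. A call has 1 to 8 rows; each row is the pose to reach, as a shift and turn from the pose commanded when the call began, along the tool's axes at that moment; what a row does not reach only later rows make up. A row lasts 1/10 s, in which the tool goes at most 50 mm and 8.59 degrees, less where a joint would pass 70% of its speed; a pose out of reach is approached as far as the arm can. A call with a gripper value outside its range is refused whole. The fingers move at their own pace and stop on an object; the grip force is fixed at half the most. Time passes only in rows, so rows that repeat a pose let the fingers close. It gives the time, the measured TCP pose, the force and the opening at its end, in the units of the state.
- env.observe(): the state, without advancing time (a new reading comes with each control period).
- env.snapshot(name): name is "side" or "top"; returns (picture, depth): 420x560x3 uint8, blue, green, red; 420x560 float32, m along the optical axis (not along the pixel's ray), 0 where there is no reading.
- env.get_calibration(name): a dict with "intrinsics" (3x3 intrinsics, pixels), "world_from_camera" (4x4, takes a point from camera to world coordinates). Camera axes: x right, y down, z forward; pixel columns grow to the right and rows downward; lengths in m; the calibration is good to about 2 mm. A picture is of the moment at which its call begins. get_calibration takes no time and is no camera call.
- env.finish_job(): hands the job in, once; it reports no verdict.
The state is a dict: "t": time; "joint_pos": joint angles; "dq": joint speeds; "joint_torque": joint torques, N m; "tcp_pos": TCP position; "tcp_rot": TCP orientation; "force": force on the tool from outside, world axes, zero at the start; "ft_torque": the same for the moment, N m; "grip_width": opening from 0.0 (shut) to 1.0 (fully open).
Only numpy, scipy, OpenCV 4.12 (cv2) and the standard library are available. Lean on these libraries where they do the work, as an engineer would, in place of code of your own. Each camera call takes 0.05 s, during which the arm holds its last target.

## Working session

There is one attempt and no reset: what is moved stays moved. The work goes in short steps, Python scripts to look and compute and a tool call to move; the robot and the scene stay as the last step left them, time stands still between calls to the robot, and variables do not carry over. Pictures are saved under pics/ and viewed, and the job is handed in when it is done.

Besides the shell and the picture viewer there is one more tool, called as name(argument=value, ...) on one line, values as JSON. arm_command: Moves the arm, as the interface text tells. Its arguments: {"type":"object","properties":{"rows":{"type":"array"}},"required":["rows"]}

```bash
mkdir -p pics; ls; python3 - <<'E'
from bench import env
import cv2,numpy as np
np.set_printoptions(precision=4,suppress=True)
for n in("top","side"):
    p,d=env.snapshot(n); cv2.imwrite(f"pics/{n}0.png",p); np.save(f"{n}0.npy",d)
    c=env.get_calibration(n); print(n,c["intrinsics"],c["world_from_camera"])
s=env.observe(); print(s["t"],s["tcp_pos"],s["tcp_rot"],s["grip_width"],s["force"])
E
```

```text
pics
top [[529.8024   0.     284.5818]
 [  0.     529.8024 205.0719]
 [  0.       0.       1.    ]] [[-0.0226 -0.9882  0.1516  0.3201]
 [-0.9997  0.0237  0.0056 -0.0039]
 [-0.0092 -0.1514 -0.9884  1.7974]
 [ 0.      0.      0.      1.    ]]
side [[517.4666   0.     274.0408]
 [  0.     517.4666 212.4851]
 [  0.       0.       1.    ]] [[ 0.9613 -0.1748  0.2128  0.2523]
 [-0.2751 -0.5764  0.7695 -1.1705]
 [-0.0118 -0.7983 -0.6022  0.9807]
 [ 0.      0.      0.      1.    ]]
0.1 [ 0.2064 -0.642   0.23  ] [[-0.9521 -0.0003  0.3059]
 [-0.3059  0.0022 -0.9521]
 [-0.0003 -1.     -0.0022]] 1.0007975404187657 [-1.1035 -0.4204 -0.0386]
```

View pics/top0.png

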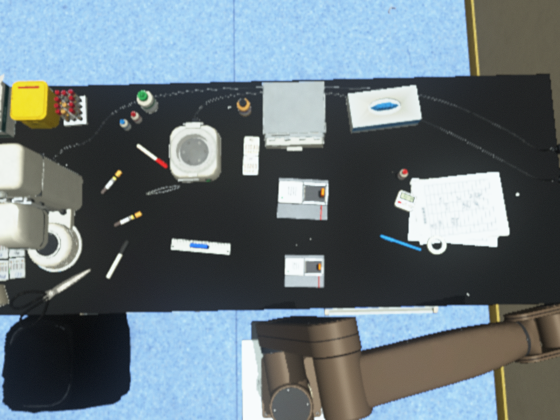

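View pics/side0.png

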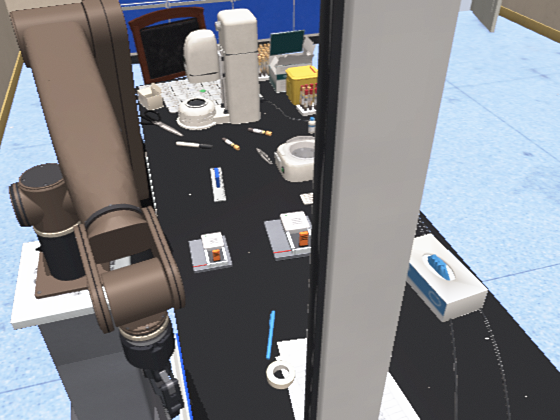

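```bash
python3 - <<'E'
import cv2,numpy as np
p=cv2.imread("pics/top0.png")
a=cv2.resize(p[165:295,160:340],None,fx=4.4,fy=4.4,interpolation=cv2.INTER_CUBIC); cv2.imwrite("pics/c1.png",a)
p=cv2.imread("pics/side0.png")
a=cv2.resize(p[160:280,180:330],None,fx=5,fy=5,interpolation=cv2.INTER_CUBIC); cv2.imwrite("pics/c2.png",a)
E
```

```text
(no output)
```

View pics/c1.png

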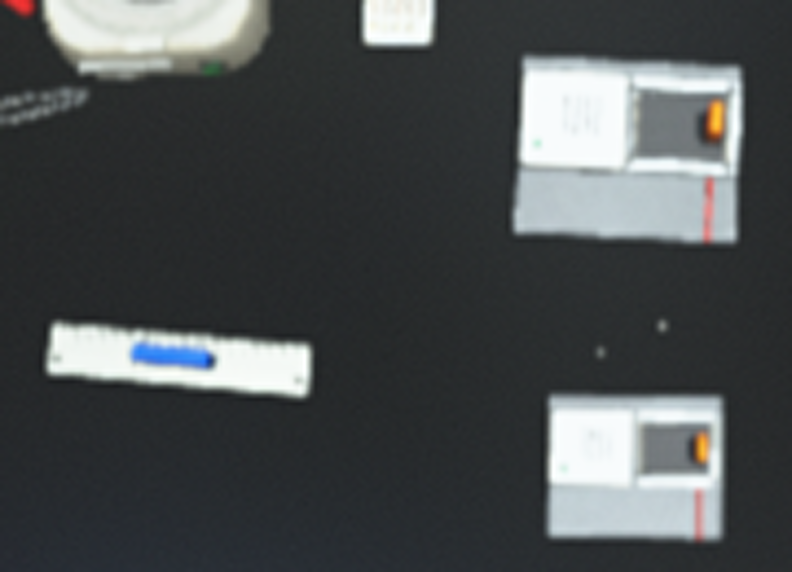

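View pics/c2.png

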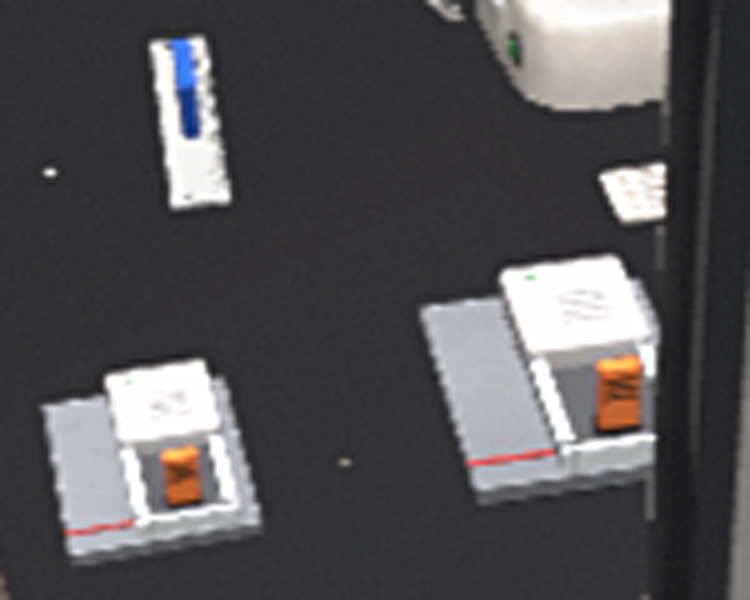

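```bash
cat > h.py <<'E'
import numpy as np,cv2
np.set_printoptions(precision=4,suppress=True)
from bench import env
def cast(n,px,z):
    c=env.get_calibration(n);K=c["intrinsics"];T=c["world_from_camera"]
    px=np.atleast_2d(np.asarray(px,float))
    r=np.c_[px,np.ones(len(px))]@np.linalg.inv(K).T@T[:3,:3].T
    o=T[:3,3]; return o+r*((z-o[2])/r[:,2])[:,None]
def mask(p,lo,hi,box,n=1,up=4):
    x0,y0,x1,y1=box
    a=cv2.resize(p[y0:y1,x0:x1],None,fx=up,fy=up,interpolation=cv2.INTER_CUBIC)
    h=cv2.cvtColor(a,cv2.COLOR_BGR2HSV)
    m=cv2.inRange(h,lo,hi)
    cs=sorted(cv2.findContours(m,cv2.RETR_EXTERNAL,cv2.CHAIN_APPROX_NONE)[0],key=cv2.contourArea)[::-1][:n]
    return [(c[:,0,:].astype(float)+.5)/up-.5+[x0,y0] for c in cs]
def rect(c):
    r=cv2.minAreaRect(c.astype(np.float32)); return r,cv2.boxPoints(r)
E
python3 - <<'E'
from h import *
t=cv2.imread("pics/top0.png");s=cv2.imread("pics/side0.png")
def show(lbl,n,c,z):
    w=cast(n,c,z)[:,:2]; r=cv2.minAreaRect((w*1000).astype(np.float32)); print(lbl,n,r); return w
ANY=(0,0,110),(180,255,255)
for n,p,b in(("top",t,(165,232,240,262)),("side",s,(205,160,232,206))):
    show("ruler",n,mask(p,*ANY,b)[0],.005)
BL=(100,110,60),(130,255,255)
for n,p,b in(("top",t,(165,232,240,262)),("side",s,(205,160,232,206))):
    c=mask(p,*BL,b)[0]; show("blue",n,c,.05); print(cv2.minAreaRect(c.astype(np.float32)))
# viewer
for nm,b in(("big",(265,170,340,225)),("small",(275,248,335,292))):
    c=mask(t,*ANY,b)[0]; w=show(nm,"top",c,.015)
    pts=cv2.approxPolyDP(c.astype(np.float32),3,True)[:,0]; print(pts,cast("top",pts,.015)*1000)
OR=(3,150,120),(22,255,255)
c=mask(t,*OR,(310,175,335,205))[0]; show("tab","top",c,.075)
c=mask(s,*OR,(290,225,320,255))[0]; print(cv2.boundingRect(c.astype(np.float32)));show("tab","side",c,.06)
E
```

```text
ruler top ((460.721923828125, 294.8020324707031), (205.1610565185547, 42.10108947753906), 83.54635620117188)
ruler side ((458.32086181640625, 290.9176940917969), (209.25730895996094, 41.750267028808594), 83.4944076538086)
blue top ((460.0231018066406, 292.52166748046875), (60.969329833984375, 13.347177505493164), 83.91436767578125)
((198.7569122314453, 245.417236328125), (18.373811721801758, 4.04846715927124), 4.763641834259033)
blue side ((455.43511962890625, 262.5136413574219), (122.76312255859375, 14.01530647277832), 84.2112045288086)
((217.03741455078125, 176.7880859375), (20.262340545654297, 4.20997953414917), 80.81116485595703)
big top ((614.9918212890625, -55.60662078857422), (174.35931396484375, 141.7742462158203), 85.43284606933594)
[[278.375 178.125]
 [276.625 217.375]
 [326.875 218.875]
 [327.375 179.875]] [[ 687.3842   25.4155   15.    ]
 [ 551.8117   34.1766   15.    ]
 [ 542.6424 -135.9284   15.    ]
 [ 677.1636 -142.3068   15.    ]]
small top ((370.77001953125, -53.18434143066406), (133.62437438964844, 108.31256866455078), 87.77000427246094)
[[284.375 255.125]
 [284.625 286.375]
 [323.375 286.375]
 [323.125 254.875]] [[ 423.5422   10.7715   15.    ]
 [ 319.9168   12.2753   15.    ]
 [ 317.0078 -116.4731   15.    ]
 [ 421.3738 -119.1503   15.    ]]
tab top ((625.28076171875, -118.52552795410156), (10.72009563446045, 26.830215454101562), 88.06676483154297)
(298, 231, 10, 15)
tab side ((622.7166137695312, -130.3753204345703), (61.452545166015625, 22.514131546020508), 70.10716247558594)
```

```bash
cat >> h.py <<'E'
def edge_cols(p,cols,r0,r1,rising,frac=.5):
    "subpixel row of dark/bright step in each column; rising: dark->bright downward"
    g=p.max(2).astype(float);out=[]
    for c in cols:
        v=g[r0:r1,c]; 
        if not rising: v=v[::-1]
        lo=np.median(v[:2]); i=int(np.argmax(np.diff(v))); hi=np.max(v[i+1:i+4]); th=lo+frac*(hi-lo)
        k=np.where((v[:-1]<th)&(v[1:]>=th))[0]
        if len(k)==0: continue
        k=k[0]; x=k+(th-v[k])/(v[k+1]-v[k])
        out.append((c, r0+x if rising else r1-1-x))
    return np.array(out)
def edge_rows(p,rows,c0,c1,rising,frac=.5):
    q=edge_cols(np.ascontiguousarray(p.transpose(1,0,2)),rows,c0,c1,rising,frac); return q[:,::-1]
def fitline(w):
    vx,vy,x,y=cv2.fitLine((w[:,:2]).astype(np.float32),cv2.DIST_HUBER,0,.0005,.01).ravel()
    n=np.array([-vy,vx]); res=(w[:,:2]-[x,y])@n
    return np.array([x,y]),np.array([vx,vy]),res.std()
E
python3 - <<'E'
from h import *
t=cv2.imread("pics/top0.png");s=cv2.imread("pics/side0.png")
e=edge_cols(t,range(280,318),210,227,False); w=cast("top",e,.015)
print("front top",*fitline(w)); 
for nm,a in(("left",edge_rows(t,range(204,216),270,285,True)),("right",edge_rows(t,range(204,216),320,334,False))):
    w2=cast("top",a,.015);print(nm,*fitline(w2), w2.mean(0))
print(t[205:224,300].max(1))
# ruler far and near edges, top
for nm,a in(("far",edge_cols(t,range(174,228),230,246,True)),("near",edge_cols(t,range(174,228),249,264,False))):
    w2=cast("top",a,.005);print(nm,*fitline(w2))
for nm,a in(("l",edge_rows(t,range(243,248),163,176,True)),("r",edge_rows(t,range(246,252),225,240,False))):
    w2=cast("top",a,.005);print(nm,w2.mean(0))
# side: viewer front edge (left in the image)
a=edge_rows(s,range(224,254),255,285,True);w2=cast("side",a,.015);print("side front",*fitline(w2))
print(w2[::4])
a=edge_rows(s,range(172,198),203,218,True);w2=cast("side",a,.005);print("side ruler near",*fitline(w2))
a=edge_rows(s,range(172,196),219,232,False);w2=cast("side",a,.005);print("side ruler far",*fitline(w2))
E
```

```text
front top [ 0.5468 -0.0412] [0.0766 0.9971] 0.0005685454186813532
left [0.5785 0.0333] [ 0.9917 -0.1285] 0.000250302271193028 [0.5788 0.0333 0.015 ]
right [ 0.5716 -0.137 ] [ 0.9992 -0.0412] 0.0002422029672909467 [ 0.5747 -0.1372  0.015 ]
[201 206 204 204 203 205 207 208 208 209 210 211 208 171  84  47  48  49
  48]
far [0.4801 0.2943] [0.1115 0.9938] 0.0005988900499052002
near [0.4434 0.3156] [0.1117 0.9937] 0.0003997838682265049
l [0.4673 0.3962 0.005 ]
r [0.4507 0.1939 0.005 ]
side front [ 0.5458 -0.0335] [0.0771 0.997 ] 0.0005170632832304826
[[ 0.5508  0.0162  0.015 ]
 [ 0.5482 -0.0031  0.015 ]
 [ 0.5466 -0.0223  0.015 ]
 [ 0.5445 -0.041   0.015 ]
 [ 0.5439 -0.0598  0.015 ]
 [ 0.5426 -0.0779  0.015 ]
 [ 0.5412 -0.0958  0.015 ]
 [ 0.5393 -0.1131  0.015 ]]
side ruler near [0.4406 0.3006] [0.1103 0.9939] 0.0005416658296752679
side ruler far [0.4749 0.2765] [0.1129 0.9936] 0.0010089809590506289
```

```bash
python3 - <<'E'
from h import *
d=np.load("side0.npy");c=env.get_calibration("side");K=c["intrinsics"];T=c["world_from_camera"]
for u,v in((330,200),(380,50),(380,200),(360,400),(400,300)):
    z=d[v,u]; q=T[:3,:3]@(np.linalg.inv(K)@[u,v,1]*z)+T[:3,3]; print(u,v,z,q)
R=env.observe()["tcp_rot"];p=env.observe()["tcp_pos"]
for tgt in((.55,-.35,.23),(.6,0,.23),(.46,.2935,.12)): print(tgt,R.T@(np.array(tgt)-p)*1000)
E
```

```text
330 200 0.19764829 [ 0.3158 -1.0216  0.8652]
380 50 0.162331 [ 0.3277 -1.0254  0.9233]
380 200 0.20069493 [ 0.3354 -1.0246  0.8632]
360 400 0.2835384 [ 0.34   -1.0245  0.7274]
400 300 0.2402368 [ 0.3526 -1.0252  0.8029]
(0.55, -0.35, 0.23) [-416.4888    0.5608 -172.9472]
(0.6, 0, 0.23) [-571.1408    1.3028 -490.8815]
(0.46, 0.2935, 0.12) [-527.5807  111.9881 -812.8963]
```

arm_command(rows=[[1,-52,0,-22,0],[1,-104,0,-43,0],[1,-156,0,-65,0],[1,-208,0,-86,0],[1,-260,0,-108,0],[1,-312,0,-130,0],[1,-364,0,-151,0],[1,-416,0,-173,0]])

```text
t: 0.9
tcp_pos: [0.5123, -0.3817, 0.2308]
tcp_rot: [[-0.952, -0.001, 0.306], [-0.306, 0.001, -0.952], [0.0, -1.0, -0.001]]
force: [-0.0, -0.8, -0.1]
grip_width: 1.0
```

```bash
python3 - <<'E'
from h import *
s=env.observe();R=s["tcp_rot"];p=s["tcp_pos"];print(s["t"],p,R,s["joint_pos"])
for tgt in((.6,0,.2),(.46,.2935,.12)): print(tgt,R.T@(np.array(tgt)-p)*1000)
E
```

```text
0.9 [ 0.5123 -0.3817  0.2308] [[-0.9521 -0.0006  0.3058]
 [-0.3058  0.0006 -0.9521]
 [ 0.0004 -1.     -0.0007]] [-45.7795  11.9664  95.7211  -0.0013  72.3579  26.4158]
(0.6, 0, 0.2) [-200.2705   30.9687 -336.5921]
(0.46, 0.2935, 0.12) [-156.7525  111.2103 -658.7873]
```

arm_command(rows=[[1,-25,4,-42,-8.2],[1,-50,8,-84,-16.4],[1,-75,12,-126,-24.6],[1,-100,16,-168,-32.8],[1,-125,20,-210,-41],[1,-150,24,-252,-49.2],[1,-175,28,-294,-57.5],[1,-200,31,-336,-65.8]])

```text
t: 1.7
tcp_pos: [0.5985, -0.0004, 0.1996]
tcp_rot: [[-0.105, -0.001, 0.994], [-0.994, 0.0, -0.105], [-0.0, -1.0, -0.001]]
force: [1.0, -0.2, 0.2]
grip_width: 1.001
```

```bash
python3 - <<'E'
from h import *
s=env.observe();R=s["tcp_rot"];p=s["tcp_pos"];print(s["t"],p,R,s["joint_pos"])
for tgt in((.46,.2935,.12),): print(tgt,R.T@(np.array(tgt)-p)*1000)
print(np.degrees(np.arctan2(R[1,2],R[0,2])))
E
```

```text
1.7 [ 0.5985 -0.0004  0.1996] [[-0.1055 -0.001   0.9944]
 [-0.9944  0.0001 -0.1055]
 [-0.     -1.     -0.001 ]] [ -9.7397   8.4815 103.0848  -0.0018  68.491   -3.6853]
(0.46, 0.2935, 0.12) [-277.6141   79.7378 -168.6415]
-6.0537409024242015
```

arm_command(rows=[[1,-40,11,-24,0],[1,-80,23,-48,0],[1,-120,34,-72,0],[1,-160,46,-96,0],[1,-200,57,-120,0.2],[1,-240,69,-146,0.4],[1,-278,80,-169,0.4],[1,-278,80,-169,0.4]])

```text
t: 2.5
tcp_pos: [0.4576, 0.2958, 0.1178]
tcp_rot: [[-0.112, -0.005, 0.994], [-0.994, -0.001, -0.112], [0.001, -1.0, -0.005]]
force: [-0.1, -0.8, -0.6]
grip_width: 1.001
```

```bash
python3 - <<'E'
from h import *
s=env.observe();R=s["tcp_rot"];p=s["tcp_pos"];print(s["t"],p,s["force"])
for tgt in((.46,.2935,.018),): print(tgt,R.T@(np.array(tgt)-p)*1000)
print(np.degrees(np.arctan2(R[1,2],R[0,2])))
pc,d=env.snapshot("side"); cv2.imwrite("pics/s1.png",pc)
pc,d=env.snapshot("top"); cv2.imwrite("pics/t1.png",cv2.resize(pc[150:300,120:350],None,fx=3.4,fy=3.4))
E
```

```text
2.5 [0.4576 0.2958 0.1178] [-0.1067 -0.8459 -0.6016]
(0.46, 0.2935, 0.018) [ 1.9126 99.8125  3.1484]
-6.454762430264459
```

View pics/s1.png

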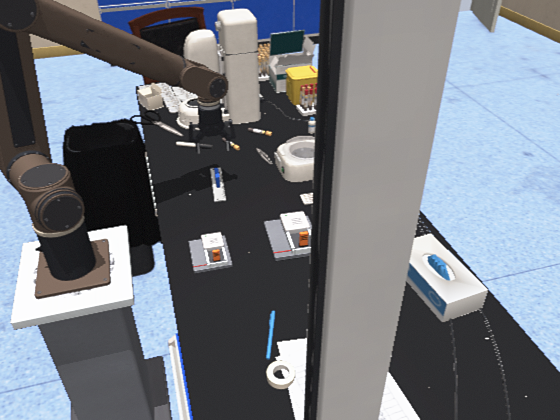

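```bash
cat >> h.py <<'E'
def proj(n,P):
    c=env.get_calibration(n);T=np.linalg.inv(c["world_from_camera"]);q=c["intrinsics"]@(T[:3,:3]@np.array(P)+T[:3,3]);return q[:2]/q[2]
E
python3 - <<'E'
from h import *
R=env.observe()["tcp_rot"];P=env.observe()["tcp_pos"]
print(proj("side",P),proj("top",P),proj("side",(.46,.2935,.05)))
p=cv2.imread("pics/s1.png");a=p[90:210,160:280].copy();a=cv2.resize(a,None,fx=5,fy=5,interpolation=cv2.INTER_CUBIC)
cv2.imwrite("pics/s1c.png",a)
E
```

```text
[215.197  153.4443] [194.8265 243.4965] [216.6048 171.4692]
```

View pics/s1c.png

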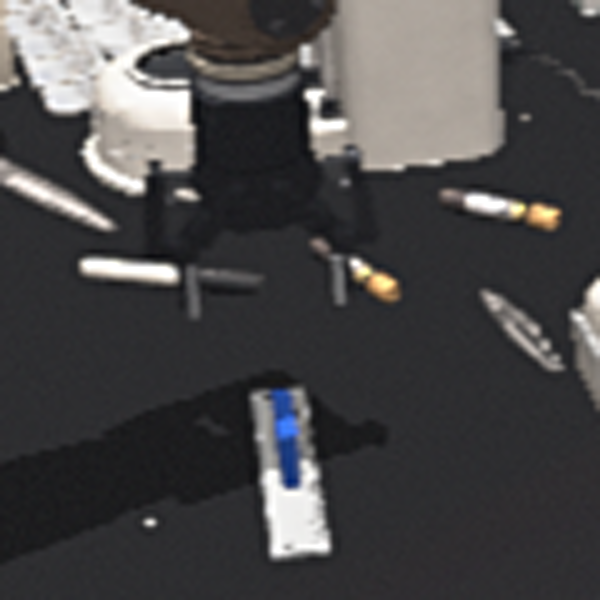

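View pics/t1.png

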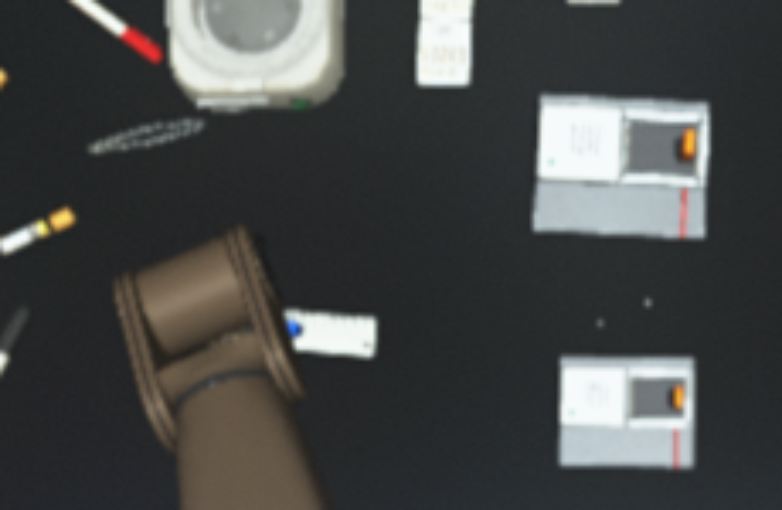

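arm_command(rows=[[1,0,0,0,0],[1,0,0,0,0],[1,0,0,0,0]])

```text
t: 2.9
tcp_pos: [0.4628, 0.2917, 0.1207]
tcp_rot: [[-0.12, 0.001, 0.993], [-0.993, 0.0, -0.12], [-0.0, -1.0, 0.001]]
force: [0.2, -0.5, -0.4]
grip_width: 1.002
```

arm_command(rows=[[1,-1.5,20,-3,-0.4],[1,-1.5,40,-3,-0.4],[1,-1.5,60,-3,-0.4],[1,-1.5,80,-3,-0.4],[1,-1.5,94,-3,-0.4],[1,-1.5,101,-3,-0.4],[1,-1.5,101,-3,-0.4],[1,-1.5,101,-3,-0.4]])

```text
t: 3.7
tcp_pos: [0.4598, 0.2946, 0.02]
tcp_rot: [[-0.112, 0.001, 0.994], [-0.994, 0.0, -0.112], [-0.001, -1.0, 0.001]]
force: [-0.3, -1.1, -0.1]
grip_width: 1.001
```

```bash
python3 - <<'E'
from h import *
s=env.observe();R=s["tcp_rot"];p=s["tcp_pos"];print(s["t"],p,s["force"])
print(np.degrees(np.arctan2(R[1,2],R[0,2])))
pc,d=env.snapshot("side"); cv2.imwrite("pics/s2.png",cv2.resize(pc[110:220,160:280],None,fx=5,fy=5,interpolation=cv2.INTER_CUBIC))
E
```

```text
3.7 [0.4598 0.2946 0.02  ] [-0.2703 -1.0616 -0.1265]
-6.406986391008838
```

View pics/s2.png

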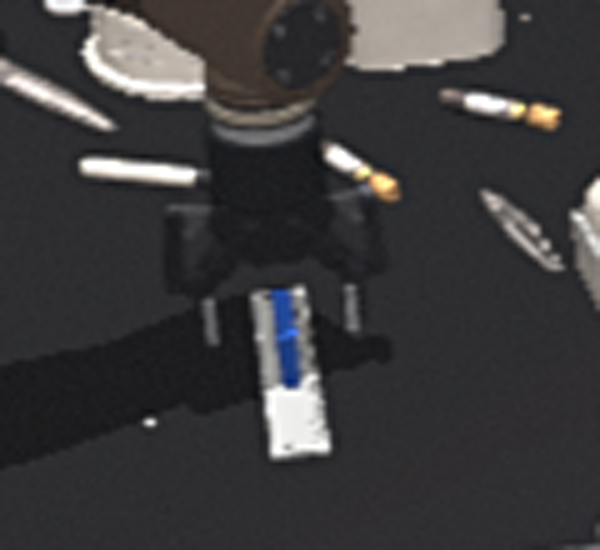

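The crop shows the open fingers straddling the blue grip block, about centred (fingers at crop 210,320 and 352,310, block at 287,340). Closing.

arm_command(rows=[[0,0,0,0,0],[0,0,0,0,0],[0,0,0,0,0],[0,0,0,0,0],[0,0,0,0,0],[0,0,0,0,0],[0,0,0,0,0],[0,0,0,0,0]])

```text
t: 4.55
tcp_pos: [0.4595, 0.2946, 0.0197]
tcp_rot: [[-0.111, 0.001, 0.994], [-0.994, 0.0, -0.111], [-0.0, -1.0, 0.001]]
force: [1.0, 0.7, 1.6]
grip_width: 0.153
```

arm_command(rows=[[0,0,0,0,0],[0,0,-15,0,0],[0,0,-30,0,0],[0,0,-50,0,0],[0,0,-60,0,0],[0,0,-60,0,0]])

```text
t: 5.15
tcp_pos: [0.4605, 0.2951, 0.0819]
tcp_rot: [[-0.111, 0.004, 0.994], [-0.994, 0.002, -0.111], [-0.002, -1.0, 0.004]]
force: [0.3, 0.3, -1.3]
grip_width: 0.155
```

```bash
python3 - <<'E'
from h import *
s=env.observe();R=s["tcp_rot"];p=s["tcp_pos"];print(s["t"],p,s["force"],s["grip_width"])
print(np.degrees(np.arctan2(R[1,2],R[0,2])))
pc,d=env.snapshot("side"); cv2.imwrite("pics/s3f.png",pc);cv2.imwrite("pics/s3.png",cv2.resize(pc[100:220,160:280],None,fx=5,fy=5,interpolation=cv2.INTER_CUBIC))
E
```

```text
5.15 [0.4605 0.2951 0.0819] [ 0.3072  0.2536 -1.2659] 0.15456511188690758
-6.387111424386077
```

View pics/s3.png

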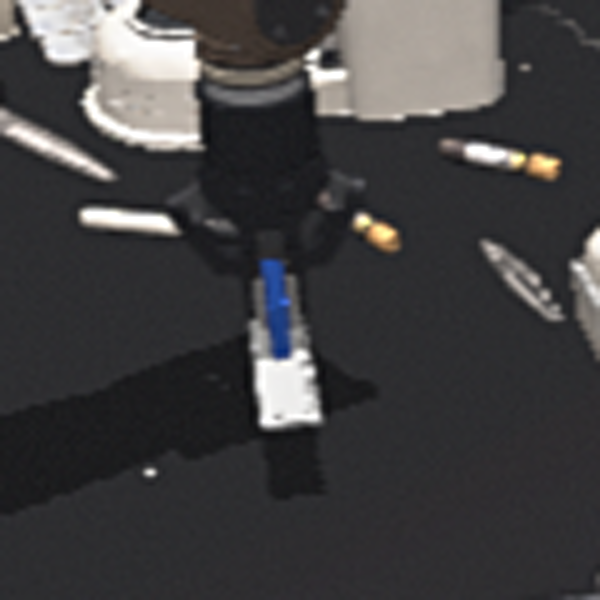

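arm_command(rows=[[0,10,0,3,0],[0,32,0,9,-0.5],[0,62,0,18,-1],[0,92,0,27,-1.5],[0,122,0,36,-2],[0,152,0,44,-2],[0,182,0,53,-2],[0,212,0,61,-2]])

```text
t: 6.0
tcp_pos: [0.4951, 0.0751, 0.0781]
tcp_rot: [[-0.077, -0.002, 0.997], [-0.997, -0.0, -0.077], [0.0, -1.0, -0.002]]
force: [0.6, 0.4, -0.9]
grip_width: 0.152
```

```bash
cat > g.py <<'E'
from h import *
import sys
s=env.observe();R=s["tcp_rot"];p=s["tcp_pos"];print(s["t"],p,s["force"],s["grip_width"],np.degrees(np.arctan2(R[1,2],R[0,2])))
t=[float(a) for a in sys.argv[1:4]]
if t: print("tool shift mm",R.T@(np.array(t)-p)*1000)
E
python3 g.py .5194 -.048 .082
```

```text
6.0 [0.4951 0.0751 0.0781] [ 0.6086  0.4317 -0.9384] 0.151666169851886 -4.404364664139534
tool shift mm [120.9115  -3.9673  33.716 ]
```

arm_command(rows=[[0,25,0,7,0],[0,50,0,14,0],[0,75,0,21,0],[0,95,0,27,0],[0,110,0,31,0],[0,119,0,33,0],[0,119,0,33,0],[0,119,0,33,0]])

```text
t: 6.8
tcp_pos: [0.5194, -0.0438, 0.0789]
tcp_rot: [[-0.077, -0.001, 0.997], [-0.997, 0.001, -0.077], [-0.001, -1.0, -0.001]]
force: [0.4, -0.4, -1.8]
grip_width: 0.144
```

```bash
python3 g.py .5194 -.048 .0197;python3 - <<'E'
from h import *
pc,d=env.snapshot("side"); cv2.imwrite("pics/s4.png",cv2.resize(pc[140:270,190:330],None,fx=4.5,fy=4.5,interpolation=cv2.INTER_CUBIC))
E
```

```text
6.8 [ 0.5194 -0.0438  0.0789] [ 0.3653 -0.402  -1.7598] 0.14430578575853867 -4.3939845711776355
tool shift mm [ 4.2406 59.2359  0.3986]
```

View pics/s4.png

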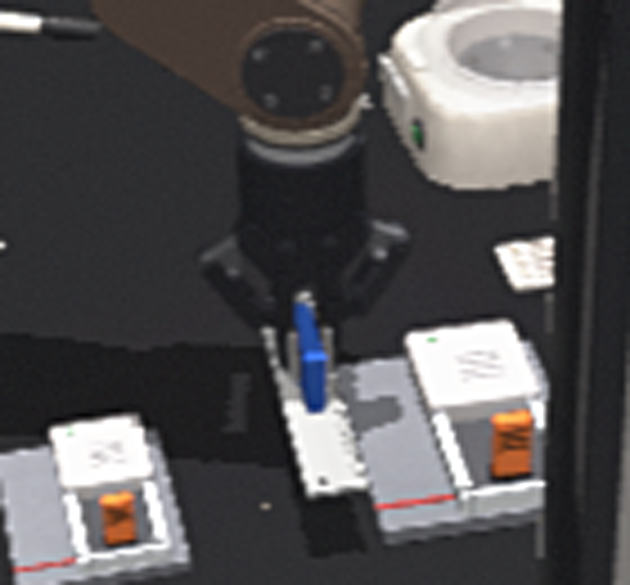

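arm_command(rows=[[0,3,14,0,0],[0,4,30,0,0],[0,4,44,0,0],[0,4,53,0,0],[0,4,57,0,0],[0,4,57,0,0],[0,4,57,0,0]])

```text
t: 7.55
tcp_pos: [0.52, -0.0482, 0.0227]
tcp_rot: [[-0.076, 0.001, 0.997], [-0.997, -0.0, -0.076], [0.0, -1.0, 0.001]]
force: [1.2, -0.6, -2.5]
grip_width: 0.156
```

```bash
python3 g.py .5194 -.048 .0197;python3 - <<'E'
from h import *
pc,d=env.snapshot("side"); cv2.imwrite("pics/s5f.png",pc);cv2.imwrite("pics/s5.png",cv2.resize(pc[170:270,210:330],None,fx=5,fy=5,interpolation=cv2.INTER_CUBIC))
pc,d=env.snapshot("top"); cv2.imwrite("pics/t5f.png",pc);cv2.imwrite("pics/t5.png",cv2.resize(pc[165:255,250:350],None,fx=6,fy=6,interpolation=cv2.INTER_CUBIC))
E
```

```text
7.55 [ 0.52   -0.0482  0.0227] [ 1.1518 -0.6125 -2.4727] 0.15628171767519716 -4.3855966943189
tool shift mm [-0.1572  2.9828 -0.6036]
```

View pics/s5.png

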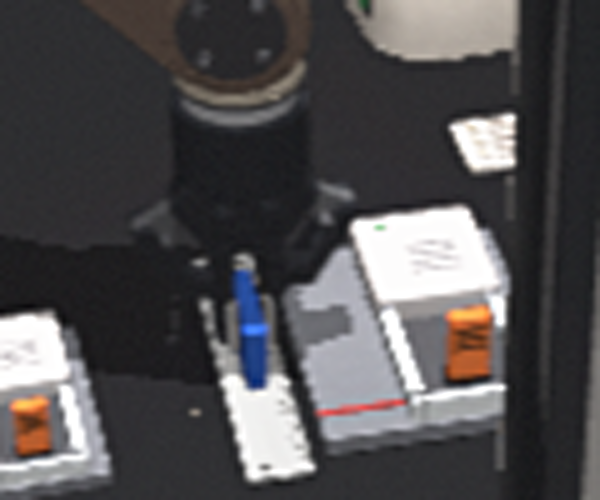

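View pics/t5.png

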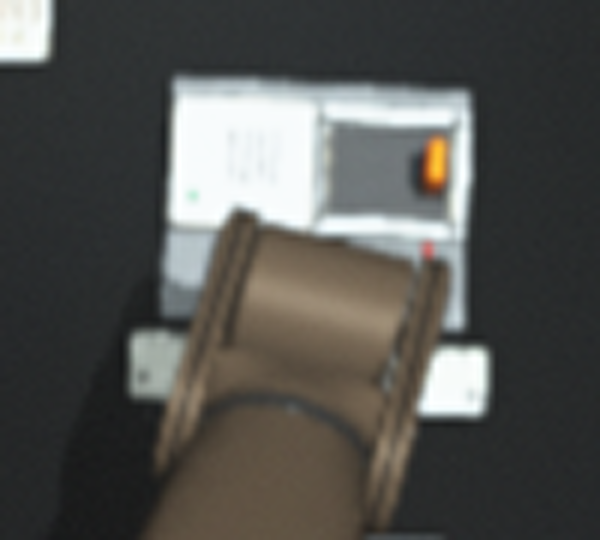

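arm_command(rows=[[0,0,1.5,0,0],[0,0,2.5,0,0],[0,0,2.5,2,0],[0,0,2.5,4,0],[0,0,2.5,5,0],[0,0,2.5,5,0]])

```text
t: 8.25
tcp_pos: [0.5248, -0.0486, 0.0199]
tcp_rot: [[-0.077, 0.0, 0.997], [-0.997, -0.0, -0.077], [0.0, -1.0, 0.0]]
force: [0.6, -0.6, -1.3]
grip_width: 0.158
```

arm_command(rows=[[0,0,0,0.7,0],[0,0,0,0.7,0]])

```text
t: 8.45
tcp_pos: [0.5253, -0.0486, 0.0198]
tcp_rot: [[-0.077, 0.0, 0.997], [-0.997, 0.0, -0.077], [-0.0, -1.0, 0.0]]
force: [0.3, -0.9, -2.1]
grip_width: 0.151
```

arm_command(rows=[[0,0,0,0.7,0],[0,0,0,0.7,0]])

```text
t: 8.65
tcp_pos: [0.526, -0.0487, 0.0198]
tcp_rot: [[-0.077, 0.0, 0.997], [-0.997, -0.0, -0.077], [0.0, -1.0, 0.0]]
force: [-0.4, 0.5, -0.8]
grip_width: 0.152
```

```bash
python3 g.py;python3 - <<'E'
from h import *
pc,d=env.snapshot("side"); cv2.imwrite("pics/s6f.png",pc);cv2.imwrite("pics/s6.png",cv2.resize(pc[170:270,210:330],None,fx=5,fy=5,interpolation=cv2.INTER_CUBIC))
E
```

```text
8.65 [ 0.526  -0.0487  0.0198] [-0.406   0.5037 -0.8405] 0.1524350245878425 -4.39146297559948
```

View pics/s6.png

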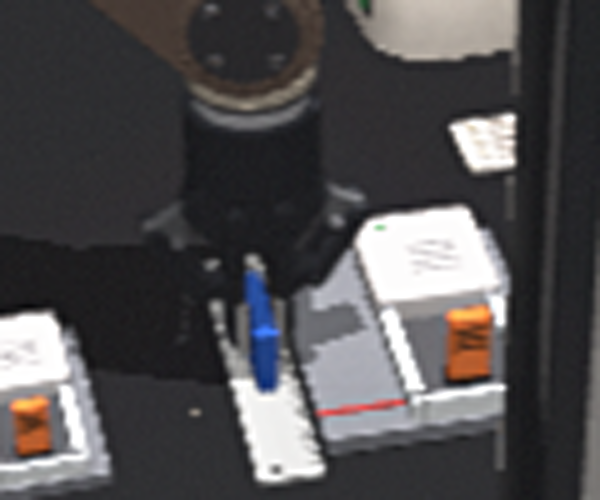

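arm_command(rows=[[0,0,0,0.7,0],[0,0,0,0.7,0]])

```text
t: 8.9
tcp_pos: [0.5267, -0.0487, 0.0199]
tcp_rot: [[-0.077, 0.0, 0.997], [-0.997, -0.0, -0.077], [0.0, -1.0, 0.0]]
force: [-0.0, -0.5, -0.5]
grip_width: 0.154
```

arm_command(rows=[[0,0,0,0.7,0],[0,0,0,0.7,0]])

```text
t: 9.1
tcp_pos: [0.5274, -0.0488, 0.0199]
tcp_rot: [[-0.077, 0.0, 0.997], [-0.997, -0.0, -0.077], [-0.0, -1.0, 0.0]]
force: [0.1, 0.4, -1.4]
grip_width: 0.152
```

arm_command(rows=[[0,0,0,0.7,0],[0,0,0,0.7,0]])

```text
t: 9.3
tcp_pos: [0.5281, -0.0488, 0.0198]
tcp_rot: [[-0.077, 0.0, 0.997], [-0.997, -0.0, -0.077], [0.0, -1.0, 0.0]]
force: [-0.1, 1.0, -1.5]
grip_width: 0.152
```

arm_command(rows=[[0,0,0,0.7,0],[0,0,0,0.7,0]])

```text
t: 9.5
tcp_pos: [0.5288, -0.0489, 0.0198]
tcp_rot: [[-0.077, 0.0, 0.997], [-0.997, -0.0, -0.077], [0.0, -1.0, 0.0]]
force: [0.1, -0.1, -0.9]
grip_width: 0.152
```

arm_command(rows=[[0,0,0,0.7,0],[0,0,0,0.7,0]])

```text
t: 9.7
tcp_pos: [0.5295, -0.0489, 0.0198]
tcp_rot: [[-0.077, 0.0, 0.997], [-0.997, -0.0, -0.077], [0.0, -1.0, 0.0]]
force: [1.3, 0.1, -1.6]
grip_width: 0.151
```

```bash
python3 - <<'E'
from h import *
pc,d=env.snapshot("side"); cv2.imwrite("pics/s7f.png",pc);cv2.imwrite("pics/s7.png",cv2.resize(pc[200:270,230:320],None,fx=8,fy=8,interpolation=cv2.INTER_CUBIC))
pc,d=env.snapshot("top"); cv2.imwrite("pics/t7f.png",pc);cv2.imwrite("pics/t7.png",cv2.resize(pc[165:255,250:350],None,fx=6,fy=6,interpolation=cv2.INTER_CUBIC))
E
```

```text
(no output)
```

View pics/s7.png

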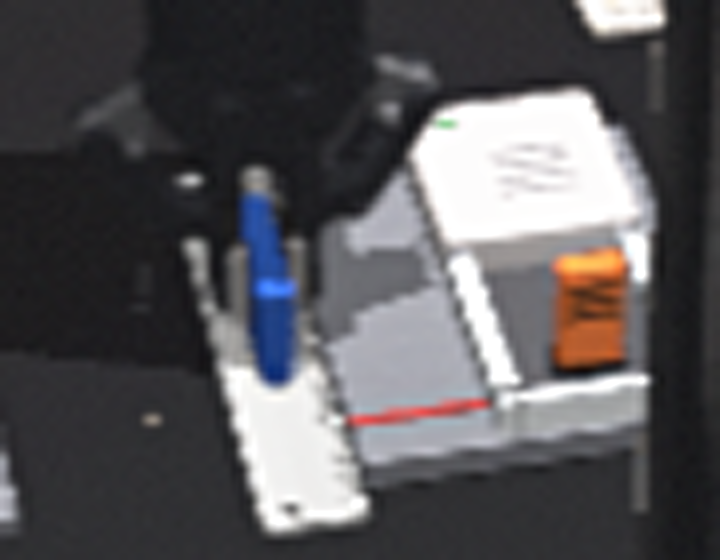

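View pics/t7.png

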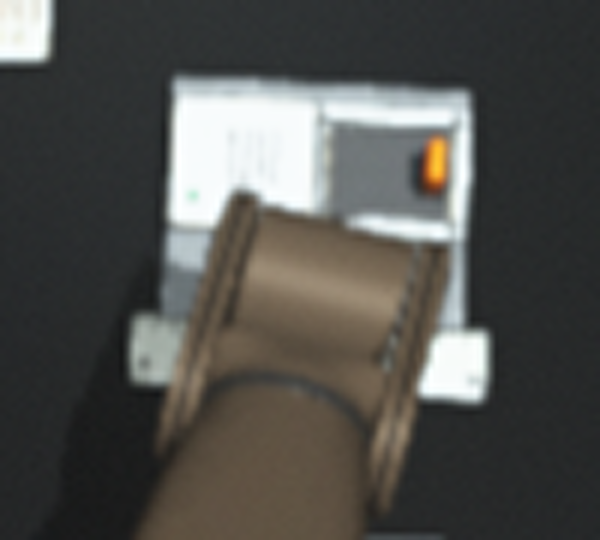

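arm_command(rows=[[0,0,0,0.7,0],[0,0,0,0.7,0]])

```text
t: 10.0
tcp_pos: [0.5302, -0.049, 0.0198]
tcp_rot: [[-0.077, 0.0, 0.997], [-0.997, -0.0, -0.077], [0.0, -1.0, 0.0]]
force: [0.2, 0.2, -1.7]
grip_width: 0.152
```

arm_command(rows=[[0,0,0,0.7,0],[0,0,0,0.7,0]])

```text
t: 10.2
tcp_pos: [0.5303, -0.049, 0.0197]
tcp_rot: [[-0.076, -0.002, 0.997], [-0.997, 0.0, -0.076], [-0.0, -1.0, -0.002]]
force: [-1.6, -0.2, 0.3]
grip_width: 0.152
```

```bash
python3 g.py; python3 -c "
from h import *
s=env.observe();print(s['ft_torque'])"
```

```text
10.2 [ 0.5303 -0.049   0.0197] [-1.5902 -0.161   0.3433] 0.15196482263854244 -4.369407183685652
[0.0374 0.3205 0.0613]
```

arm_command(rows=[[0,0,0,0.7,0],[0,0,0,0.7,0]])

```text
t: 10.4
tcp_pos: [0.5304, -0.049, 0.0197]
tcp_rot: [[-0.076, -0.003, 0.997], [-0.997, 0.0, -0.076], [-0.0, -1.0, -0.003]]
force: [-5.2, 0.4, 3.1]
grip_width: 0.158
```

```bash
python3 g.py; python3 -c "
from h import *
s=env.observe();print(s['ft_torque'])"
```

```text
10.4 [ 0.5304 -0.049   0.0197] [-5.2182  0.3967  3.1427] 0.15795803124776348 -4.3637473526375645
[-0.0231  0.8866  0.0331]
```

arm_command(rows=[[0,0,0,-0.8,0],[0,0,0,-0.8,0],[0.45,0,0,-0.8,0],[0.45,0,0,-0.8,0],[0.45,0,0,-0.8,0],[0.45,0,0,-0.8,0],[0.45,0,0,-0.8,0],[0.45,0,0,-0.8,0]])

```text
t: 11.2
tcp_pos: [0.5308, -0.049, 0.0199]
tcp_rot: [[-0.077, 0.0, 0.997], [-0.997, -0.0, -0.077], [-0.0, -1.0, 0.0]]
force: [-0.1, -0.8, -0.1]
grip_width: 0.447
```

```bash
python3 g.py;python3 - <<'E'
from h import *
pc,d=env.snapshot("side"); cv2.imwrite("pics/s8f.png",pc);cv2.imwrite("pics/s8.png",cv2.resize(pc[200:270,230:320],None,fx=8,fy=8,interpolation=cv2.INTER_CUBIC))
E
```

```text
11.2 [ 0.5308 -0.049   0.0199] [-0.0782 -0.7956 -0.0639] 0.4472281793120016 -4.3951880348419845
```

View pics/s8.png

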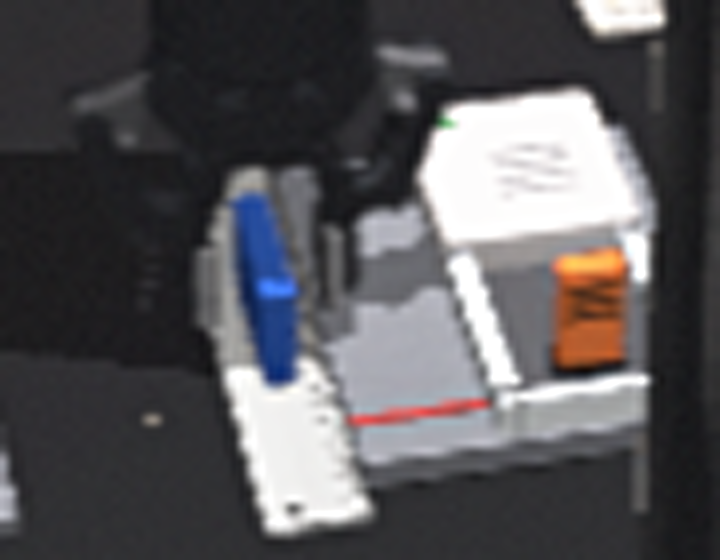

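arm_command(rows=[[0.45,0,-5,0,0],[0.45,0,-20,0,0],[0.45,0,-50,0,0],[0.45,0,-85,0,0],[0.45,0,-120,0,0],[0.45,0,-120,0,0],[0.6,0,-120,0,0]])

```text
t: 11.95
tcp_pos: [0.5316, -0.0493, 0.1421]
tcp_rot: [[-0.077, 0.004, 0.997], [-0.997, -0.001, -0.077], [0.001, -1.0, 0.004]]
force: [0.1, 0.5, -0.9]
grip_width: 0.595
```

```bash
python3 g.py .6288 -.1204 .12
```

```text
11.95 [ 0.5316 -0.0493  0.1421] [ 0.0892  0.5159 -0.8914] 0.5946648391832989 -4.387611156874253
tool shift mm [ 63.4663  22.5837 102.2418]
```

arm_command(rows=[[0.6,9,0,14,8],[0.6,18,0,28,16],[0.6,27,0,42,24],[0.6,36,0,56,32],[0.6,45,5,70,40],[0.6,54,10,84,48],[0.6,63,15,98,56],[0.6,64,20,103,64]])

```text
t: 12.75
tcp_pos: [0.6284, -0.1215, 0.1179]
tcp_rot: [[-0.932, -0.002, 0.362], [-0.362, 0.001, -0.932], [0.002, -1.0, -0.001]]
force: [-0.0, 0.9, 0.5]
grip_width: 0.6
```

arm_command(rows=[[0.6,0,0,0,8],[0.6,0,0,0,16],[0.6,0,0,0,24],[0.6,0,0,0,26],[0.6,0,0,0,26],[0.6,0,0,0,26],[0.6,0,0,0,26]])

```text
t: 13.45
tcp_pos: [0.6281, -0.1206, 0.1192]
tcp_rot: [[-0.997, -0.001, -0.076], [0.076, 0.0, -0.997], [0.001, -1.0, -0.0]]
force: [0.1, -0.1, -0.7]
grip_width: 0.607
```

```bash
python3 g.py .6288 -.1204 .044;python3 - <<'E'
from h import *
pc,d=env.snapshot("side"); cv2.imwrite("pics/s9f.png",pc);cv2.imwrite("pics/s9.png",cv2.resize(pc[170:270,210:330],None,fx=6,fy=6,interpolation=cv2.INTER_CUBIC))
pc,d=env.snapshot("top"); cv2.imwrite("pics/t9f.png",pc);cv2.imwrite("pics/t9.png",cv2.resize(pc[165:255,250:350],None,fx=6,fy=6,interpolation=cv2.INTER_CUBIC))
print(proj("side",env.observe()["tcp_pos"]))
E
```

```text
13.45 [ 0.6281 -0.1206  0.1192] [ 0.0989 -0.0654 -0.6836] 0.6069743697224735 -94.3602851034666
tool shift mm [-0.7833 75.1698 -0.2171]
[304.498  218.5741]
```

View pics/s9.png

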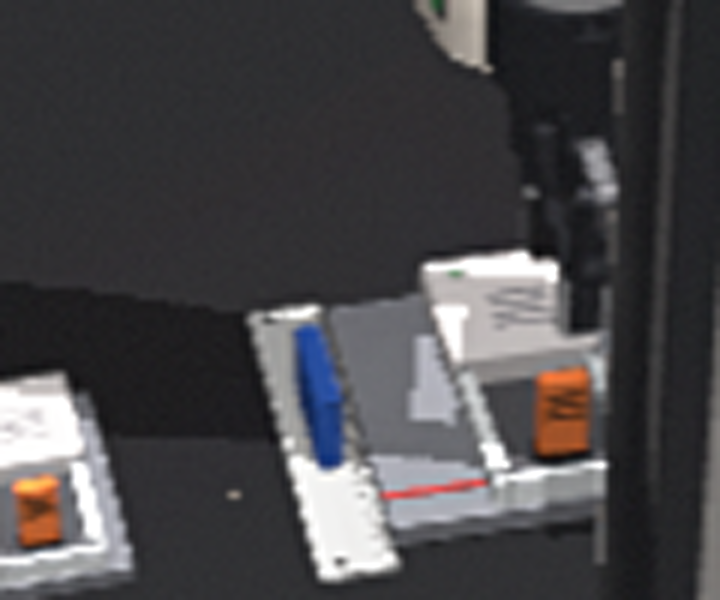

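View pics/t9.png

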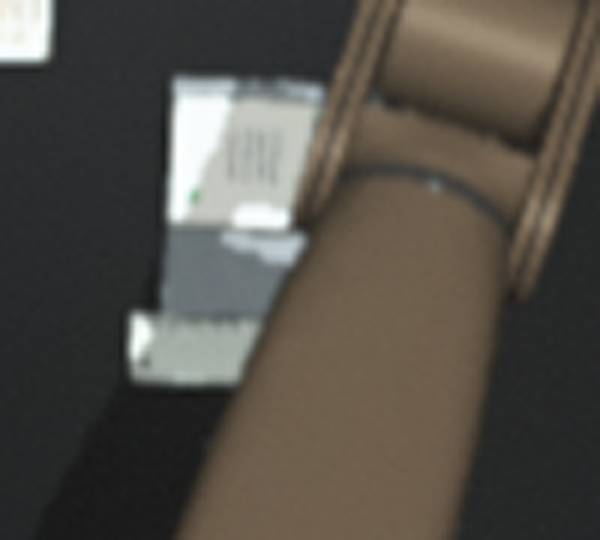

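```bash
python3 - <<'E'
from h import *
s=cv2.imread("pics/s9f.png")
a=edge_rows(s,range(225,264),238,270,True); w=cast("side",a,.005); p,v,r=fitline(w); 
v=v*np.sign(v[1]); print("near",p,v,r,np.degrees(np.arctan2(-v[0],v[1])))
n=np.array([v[1],-v[0]])
for q in((.5468,-.0412),(.5458,-.0335)): print("front dist",(np.array(q)-p)@n)
print(a[::6],w[::6])
E
```

```text
near [ 0.5075 -0.057 ] [0.0751 0.9972] 0.00043726170287068417 -4.3077226
front dist 0.038042258772707116
front dist 0.03646671261385692
[[251.7212 225.    ]
 [253.2414 231.    ]
 [254.65   237.    ]
 [256.5772 243.    ]
 [258.3066 249.    ]
 [259.5552 255.    ]
 [261.6231 261.    ]] [[ 0.5149  0.0352  0.005 ]
 [ 0.5123  0.0058  0.005 ]
 [ 0.5094 -0.0226  0.005 ]
 [ 0.508  -0.0507  0.005 ]
 [ 0.5062 -0.0777  0.005 ]
 [ 0.5031 -0.1037  0.005 ]
 [ 0.5023 -0.1296  0.005 ]]
```

arm_command(rows=[[0.6,-0.5,12,0,0],[0.6,-0.5,30,0,0],[0.6,-0.5,48,0,0],[0.6,-0.5,62,0,0],[0.6,-0.5,70,0,0],[0.6,-0.5,74,0,0],[0.6,-0.5,74,0,0],[0.6,-0.5,74,0,0]])

```text
t: 14.35
tcp_pos: [0.6296, -0.121, 0.0466]
tcp_rot: [[-0.997, 0.001, -0.077], [0.077, -0.0, -0.997], [-0.001, -1.0, 0.0]]
force: [-0.9, 0.5, -0.5]
grip_width: 0.598
```

```bash
python3 g.py .6288 -.1204 .044;python3 - <<'E'
from h import *
pc,d=env.snapshot("side"); cv2.imwrite("pics/s10.png",cv2.resize(pc[170:270,210:330],None,fx=6,fy=6,interpolation=cv2.INTER_CUBIC))
E
```

```text
14.35 [ 0.6296 -0.121   0.0466] [-0.872   0.4696 -0.5229] 0.5983521905788984 -94.39092117876017
tool shift mm [ 0.8659  2.6096 -0.5065]
```

View pics/s10.png

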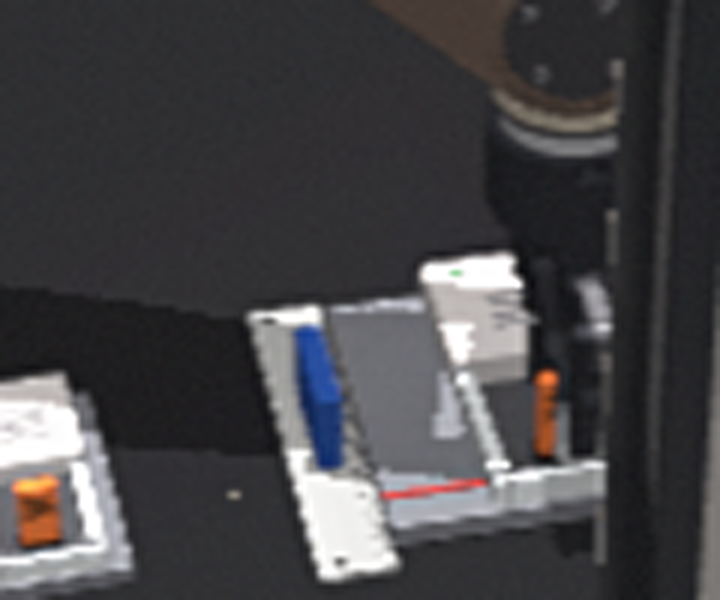

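arm_command(rows=[[0.6,0,1.5,0,0],[0,0,1.5,0,0],[0,0,1.5,0,0],[0,0,1.5,0,0],[0,0,1.5,0,0],[0,0,1.5,0,0],[0,0,1.5,0,0],[0,0,1.5,0,0]])

```text
t: 15.2
tcp_pos: [0.6291, -0.1201, 0.0447]
tcp_rot: [[-0.997, 0.0, -0.077], [0.077, 0.001, -0.997], [-0.0, -1.0, -0.001]]
force: [-0.1, 4.7, 4.0]
grip_width: 0.107
```

```bash
python3 g.py;python3 - <<'E'
from h import *
pc,d=env.snapshot("side"); cv2.imwrite("pics/s11.png",cv2.resize(pc[170:270,210:330],None,fx=6,fy=6,interpolation=cv2.INTER_CUBIC))
E
```

```text
15.2 [ 0.6291 -0.1201  0.0447] [-0.1487  4.6512  3.9839] 0.10722013831730623 -94.39432309750129
```

View pics/s11.png

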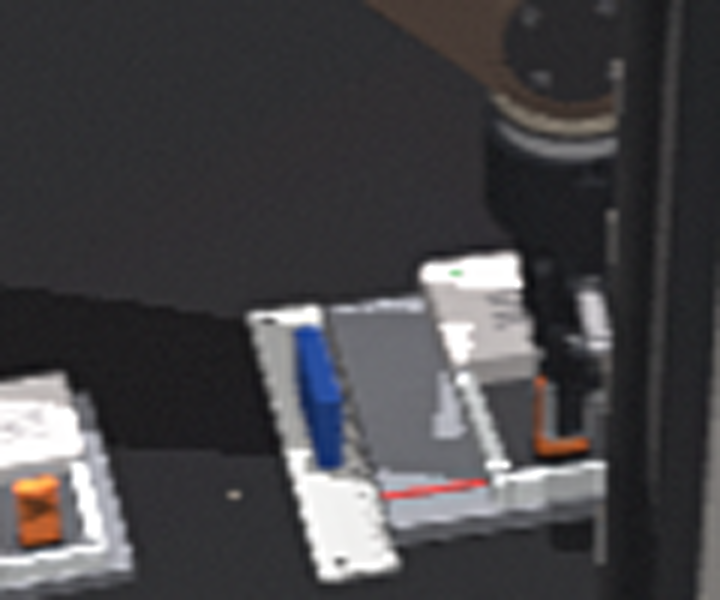

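arm_command(rows=[[0,0,0,-2,0],[0,0,0,-6,0],[0,0,0,-11,0],[0,0,0,-16,0],[0,0,0,-21,0],[0,0,0,-26,0],[0,0,0,-30,0],[0,0,0,-31,0]])

```text
t: 16.05
tcp_pos: [0.6313, -0.0915, 0.0447]
tcp_rot: [[-0.997, -0.0, -0.076], [0.076, -0.004, -0.997], [-0.0, -1.0, 0.004]]
force: [-2.6, -7.2, 4.1]
grip_width: 0.106
```

arm_command(rows=[[0,0,0,0,0],[0,0,0,0,0],[0,0,0,0,0],[0,0,0,0,0]])

```text
t: 16.45
tcp_pos: [0.6313, -0.0918, 0.0447]
tcp_rot: [[-0.997, -0.0, -0.076], [0.076, -0.004, -0.997], [-0.0, -1.0, 0.004]]
force: [-4.3, -5.9, 3.7]
grip_width: 0.104
```

```bash
python3 g.py .6314 -.0902 .0447;python3 - <<'E'
from h import *
pc,d=env.snapshot("side"); cv2.imwrite("pics/s12f.png",pc);cv2.imwrite("pics/s12.png",cv2.resize(pc[170:270,210:330],None,fx=6,fy=6,interpolation=cv2.INTER_CUBIC))
pc,d=env.snapshot("top"); cv2.imwrite("pics/t12f.png",pc);cv2.imwrite("pics/t12.png",cv2.resize(pc[165:255,250:350],None,fx=6,fy=6,interpolation=cv2.INTER_CUBIC))
E
```

```text
16.45 [ 0.6313 -0.0918  0.0447] [-4.3109 -5.9388  3.6668] 0.1041571367145381 -94.35508528777034
tool shift mm [ 0.0134 -0.0472 -1.6043]
```

View pics/s12.png

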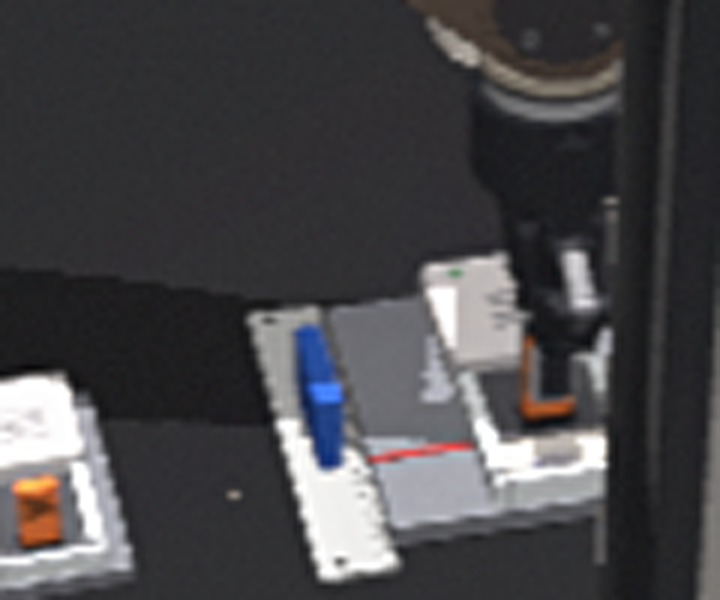

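View pics/t12.png

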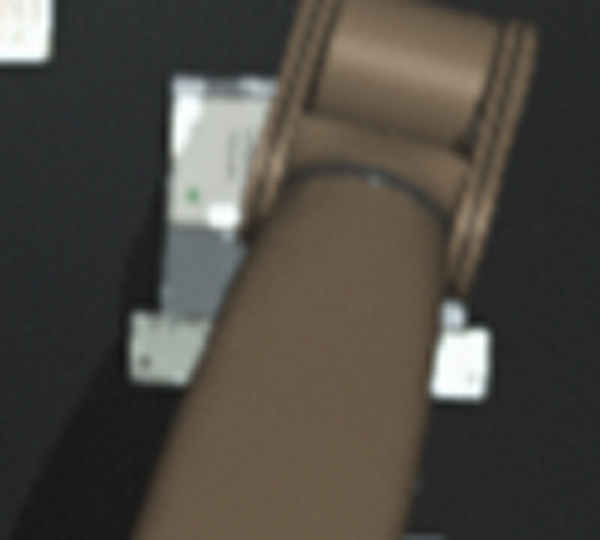

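arm_command(rows=[[0,0,0,-1,0],[0,0,0,-1.5,0],[0,0,0,-1.5,0],[0,0,0,-1.5,0],[0,0,0,-1.5,0]])

```text
t: 17.05
tcp_pos: [0.6314, -0.0904, 0.0447]
tcp_rot: [[-0.997, -0.0, -0.076], [0.076, -0.004, -0.997], [-0.0, -1.0, 0.004]]
force: [-3.4, -6.6, 4.5]
grip_width: 0.107
```

```bash
python3 g.py .6314 -.0902 .0447;python3 - <<'E'
from h import *
pc,d=env.snapshot("side"); cv2.imwrite("pics/s13f.png",pc);cv2.imwrite("pics/s13.png",cv2.resize(pc[170:270,210:330],None,fx=6,fy=6,interpolation=cv2.INTER_CUBIC))
v=np.array([.077,.997])
def red(f):
    p=cv2.imread(f).astype(float);x0,y0,x1,y1=268,235,292,258
    q=p[y0:y1,x0:x1];r=np.clip(q[...,2]-np.maximum(q[...,0],q[...,1])-15,0,None)
    out=[]
    for c in range(r.shape[1]):
        if r[:,c].sum()>40: out.append((c+x0,y0+(r[:,c]*np.arange(r.shape[0])).sum()/r[:,c].sum()))
    w=cast("side",out,.0155)[:,:2]
    return w
a=red("pics/s9f.png");b=red("pics/s13f.png");c=red("pics/s0.png") if 0 else red("pics/side0.png")
n=v/np.linalg.norm(v)
for w in(c,a,b): print(len(w),(w@n).mean(),(w@n).std(),w.mean(0))
print("travel",(b@n).mean()-(a@n).mean())
s=pc
a=edge_rows(s,range(242,264),238,270,True); w=cast("side",a,.005); p,vv,r=fitline(w);vv*=np.sign(vv[1])
print("near",p,vv,r,((np.array([.5458,-.0335])-p)@[vv[1],-vv[0]]))
E
```

```text
17.05 [ 0.6314 -0.0904  0.0447] [-3.3733 -6.6435  4.4518] 0.10716504140869539 -94.36129869666877
tool shift mm [ 0.0291 -0.0211 -0.2296]
18 -0.07337291952458082 0.000430658866122613 [ 0.5638 -0.1171]
18 -0.0733417662656124 0.0004898794307184209 [ 0.5638 -0.1171]
18 -0.04376177168270841 0.0005518081657376934 [ 0.5666 -0.0877]
travel 0.029579994582903987
near [ 0.5037 -0.107 ] [0.0765 0.9971] 0.0004335651783253485 0.036375178908149786
```

View pics/s13.png

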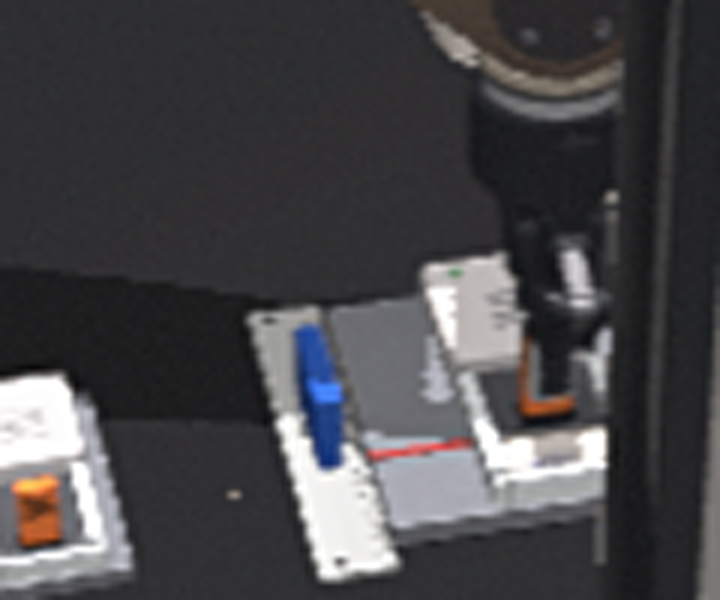

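arm_command(rows=[[0,0,0,0,0],[0,0,0,0,0],[0,0,0,0,0],[0,0,0,0,0],[0,0,0,0,0]])

```text
t: 17.6
tcp_pos: [0.6314, -0.0904, 0.0447]
tcp_rot: [[-0.997, -0.0, -0.076], [0.076, -0.004, -0.997], [-0.0, -1.0, 0.004]]
force: [-2.2, -6.9, 3.2]
grip_width: 0.106
```

```bash
python3 g.py; python3 -c "
from h import *
print(env.finish_job())"
```

```text
17.6 [ 0.6314 -0.0904  0.0447] [-2.2287 -6.9005  3.2272] 0.1057171226102271 -94.36042413983682
the job is handed in; nothing more can be done
None
```

I laid the straightedge flush along the front edge of the larger viewer, pressing it to contact at about 5 N. After letting go and lifting clear, I pinched the orange tab, slid the shutter to about half travel, and handed the job in at 17.6 s while still holding it.

- **Straightedge:** its near edge measured 36.4 mm from the viewer's front edge in the side view. With a 36 mm blade, that leaves a gap of about 0.4 mm. It was within about 0.1° of parallel and, judged by eye in the top view, within a few mm of centred.
- **Shutter:** the red pointer had travelled 29.6 mm by camera and the gripper 29.8 mm. It was at rest with a steady reaction of about 7 N.
- **Disagreement:** contact came about 2 mm farther out in x than the cameras gave. That is about the stated calibration error, and I relied on the contact.
- **Not measured:** I did not measure the bystanders at the end. The arm stayed above them or well away from them throughout.

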